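# Put the spanners back in their rests

## Task

Put the three loose spanners away in the wooden tool tray, each into the rest made for its length: the shortest spanner into the rest with the shortest bay, the middle one into the middle-sized bay and the longest into the longest bay, so that each lies flat and fully home on both its saddles, and let go. Leave the sanding stick that lies among them, the glue bottle and the tin where they are.

Things in the scene. Friction and masses are not known exactly. Their poses are not given: they have to be found in the camera images.
- spanner_short: the short one of three plain steel combination spanners, 154 mm long, 23 mm wide at the heads, 8 mm thick, lying flat on the bench in a row of four flat things about 62 mm apart, pointing away from the robot (a lathe switch box juts out beyond its right end). Origin: centre of its underside; y runs along its length, x across it (pinch it across x at its middle), z up. About 0.1 kg.
- spanner_middle: the middle one of three plain steel combination spanners, 174 mm long, 26 mm wide at the heads, 8 mm thick, lying flat on the bench in a row of four flat things about 62 mm apart, pointing away from the robot (a lathe switch box juts out beyond its right end). Origin: centre of its underside; y runs along its length, x across it (pinch it across x at its middle), z up. About 0.1 kg.
- spanner_long: the long one of three plain steel combination spanners, 204 mm long, 30 mm wide at the heads, 8 mm thick, lying flat on the bench in a row of four flat things about 62 mm apart, pointing away from the robot (a lathe switch box juts out beyond its right end). Origin: centre of its underside; y runs along its length, x across it (pinch it across x at its middle), z up. About 0.1 kg.
- seat_short (a point): rest for the short spanner, the one with the smallest bay: 162 x 29 mm on its two saddles, flaring to 178 x 45 mm at the cheek tops 12 mm higher, so a spanner up to 7 mm off slides in; 102 mm open between the saddles. Point: centre of the bay at saddle-top height, 22 mm over the bench: the spanner's origin belongs here; y along the bay (spanner either way round), x across, z up
- seat_middle (a point): rest for the middle spanner, the one with the middle bay: 182 x 32 mm on its two saddles, flaring to 198 x 48 mm at the cheek tops 12 mm higher, so a spanner up to 7 mm off slides in; 122 mm open between the saddles. Point: centre of the bay at saddle-top height, 22 mm over the bench: the spanner's origin belongs here; y along the bay (spanner either way round), x across, z up
- seat_long (a point): rest for the long spanner, the one with the largest bay: 212 x 36 mm on its two saddles, flaring to 228 x 52 mm at the cheek tops 12 mm higher, so a spanner up to 7 mm off slides in; 152 mm open between the saddles. Point: centre of the bay at saddle-top height, 22 mm over the bench: the spanner's origin belongs here; y along the bay (spanner either way round), x across, z up
- tool_tray: open wooden tray, 224 x 270 mm, walls 30 mm high, fixed; holds the three rests side by side, 68 mm apart, in any order (fixed too). Each rest is a light board 66 x 246 mm with two dark saddles, each a grey-lined groove 30 mm long with cheeks and an end stop; between the saddles the board lies 8 mm lower, room for fingertips. Origin: centre of its underside; y along the rests, x across them.
- sanding_stick: a flat gold-brown sanding stick, 163 x 22 x 8 mm, lying among the spanners, about 60 mm from its neighbours; not a spanner, to be left alone. Origin: centre of its underside, y along its length.
- glue_bottle: a white glue bottle with an orange nozzle, 52 mm in diameter, 130 mm tall, standing behind the tray; to be left alone. Origin: centre of its underside.
- screw_tin: a green hinged tin, 84 x 123 x 41 mm, standing behind the spanners; to be left alone. Origin: centre of its underside.

How it is judged:
By the outcome, as a careful person would: the job done as asked, in the order asked, and still so for the second after the job is handed in, with the robot touching nothing.
It also fails if it takes over 74 s, if anything falls off the work surface, if the arm or the gripper's body presses on something with over 40 N, if the wrist force passes 120 N, or if a joint passes its speed limit or range.

## Robot

A 6-joint arm with a two-finger parallel gripper is mounted at the origin on a cart in front of the work surface, level with it; the furniture and walls round the work are solid. World frame = base frame: x ahead of the robot, y to its left, z up, the work surface at z = 0. Lengths are in m, angles in degrees, forces in N, time in s.
With the tool pointing down it reaches from about 0.3 to 0.75 m from the base axis. Payload 8.5 kg.
Tool frame: the origin (TCP) lies midway between the tips of the shut fingers; the grasp point (between the pads) lies 19 mm behind it; z points along the fingers, y is the line along which they close (so a half turn about z gives the same grasp; the last joint's range is limited). The gripper opens to 85 mm and grips with 20 to 120 N. Pads are 22 mm wide; open, the fingers measure 114 mm over their backs; the gripper's body (76 mm by 85 mm) begins 54 mm behind the grasp point. The pads swing forward as they close: fully open they stand 13 mm farther back than shut.
Start: joints at [57.164, 21.807, 74.336, -0, 83.858, -12.336], TCP at [0.193, 0.515, 0.231] pointing down, gripper open.
Joint ranges: [-178.18, 178.18], [-50.72, 133.34], [12.68, 142.11], [-81.47, 261.47], [9.98, 163.14], [-165.26, 165.26]. Speed limits (degrees/s): [136.94, 136.94, 180, 180, 180, 180].

## Interface

Orientations are given as a 3x3 rotation matrix whose columns are the frame's x, y, z axes.
In Python, from rig import env, viewer, recognise, pinpoint gives the robot as it stands.
- The arm moves only by the tool move_arm, never from a script. Its argument "plan" is text: rows parted by semicolons, each of 7 numbers parted by spaces: the shift along the tool's x, y, z in m, then the turn, a rotation vector about the tool's x, y, z in rad, then the finger opening in m, from 0 to 0.0854. A call has 1 to 12 rows; each row shifts and turns the commanded pose from where the row before left it, along the tool's axes as they then stand; what a row does not reach is not made up. A row lasts 1/8 s, in which the tool goes at most 62.5 mm and 10.7 degrees, less where a joint would pass 70% of its speed; a pose out of reach is approached as far as the arm can. A call is refused whole if a number of a shift passes 0.0625 or a number of a turn 0.188, either way. A call with a gripper value outside its range is refused whole. The fingers move at their own pace and stop on an object; "grip_force" is the grip in N (left out, the last holds). Time passes only in rows, so rows that do not move let the fingers close. It gives the time, the measured TCP pose, the force, the opening and the grip force at its end, in the units of the state.
- env.observe(): the state, without advancing time (a new reading comes with each control period).
- viewer.get_image(name): name is "scene" or "top"; returns (picture, depth): 420x560x3 uint8, red, green, blue; 420x560 float32, m along the optical axis (not along the pixel's ray), 0 where there is no reading.
- viewer.calibration(name): a dict with "fx", "fy", "cx", "cy" (pixels), "k1" (the pictures are not rectified: a ray, as slopes to the right and down, at radius r is drawn at 1 + k1 r^2 times it, then the intrinsics apply), "R" (3x3) and "t" (3): a world point X has camera coordinates R X + t. Camera axes: x right, y down, z forward; pixel columns grow to the right and rows downward; lengths in m; the calibration is good to about 2 mm. A picture is of the moment at which its call begins. calibration takes no time and is no camera call.
- env.close_job(): hands the job in; it is judged then, once.
Trained networks look in the newest picture that a camera, given by its name, has taken for a name from the list of things; names that differ only in an ending like _2 or _b are one class to them, and where a whole thing is asked for, a point or a joint stands for the part that bears it (a point fixed in the world has none). Each returns a list of dicts, best first, with "conf" (0 to 1); they miss things now and then, are a little off and sometimes report something else, mostly with a low value. They report only what shows in the picture. A call takes as long as a camera call.
- recognise(camera, name): "extent" ([centre column, centre row, width, height] in pixels, round what is visible of it).
- pinpoint(camera, name): "pixel" ([column, row] in pixels: a listed point, or the origin of a listed thing).
The state is a dict: "time_s": time; "q": joint angles; "qvel": joint speeds; "joint_efforts": joint torques, N m; "position": TCP position; "tool_rot": TCP orientation; "ft_force": force on the tool from outside, world axes, zero at the start; "wrist_torque": the same for the moment, N m; "grip_width": finger opening in m; "gripper_force": force on a finger pad.
Only numpy, scipy, OpenCV 4.12 (cv2) and the standard library are available. Lean on these libraries where they do the work, as an engineer would, in place of code of your own. Each camera call takes 0.05 s, during which the arm holds its last target. There are 200 camera calls.

## Working session

There is one attempt and no reset: what is moved stays moved. The work goes in short steps, Python scripts to look and compute and a tool call to move; the robot and the scene stay as the last step left them, time stands still between calls to the robot, and variables do not carry over. Pictures are saved under pics/ and viewed, at most 14 in all, crops included, and the job is handed in when it is done.

Besides the shell and the picture viewer there is one more tool, called by a JSON object that holds its "fn" and its "kwargs". move_arm: Moves the arm, as the interface text tells. Its arguments: {"type":"object","properties":{"plan":{"type":"string"},"grip_force":{"type":"number"}},"required":["plan"]}

```bash
mkdir -p pics; cat > h.py <<'E'
import numpy as np, cv2
from rig import env, viewer, recognise, pinpoint
def und(c,p):
    K=np.array([[c['fx'],0,c['cx']],[0,c['fy'],c['cy']],[0,0,1]])
    return cv2.undistortPoints(np.array(p,float).reshape(-1,1,2),K,np.array([c['k1'],0,0,0,0.])).reshape(-1,2)
def ray(cam,p):
    c=viewer.calibration(cam);R=np.array(c['R']);t=np.array(c['t']).ravel()
    d=np.c_[und(c,p),np.ones(len(und(c,p)))]@R
    return -R.T@t,d
def atz(cam,p,z):
    o,d=ray(cam,p);return o+d*((z-o[2])/d[:,2])[:,None]
def proj(cam,X):
    c=viewer.calibration(cam);K=np.array([[c['fx'],0,c['cx']],[0,c['fy'],c['cy']],[0,0,1]])
    R=np.array(c['R']);return cv2.projectPoints(np.array(X,float).reshape(-1,1,3),cv2.Rodrigues(R)[0],np.array(c['t'],float).ravel(),K,np.array([c['k1'],0,0,0,0.]))[0].reshape(-1,2)
def tri(p1,p2):
    o1,d1=ray('top',[p1]);o2,d2=ray('scene',[p2])
    A=np.c_[d1[0],-d2[0]];s=np.linalg.lstsq(A,o2-o1,rcond=None)[0]
    a=o1+s[0]*d1[0];b=o2+s[1]*d2[0];return (a+b)/2,np.linalg.norm(a-b)
def cloud(cam,dep):
    v,u=np.mgrid[:420,:560];p=np.c_[u.ravel(),v.ravel()]
    c=viewer.calibration(cam);R=np.array(c['R']);t=np.array(c['t']).ravel()
    q=np.c_[und(c,p),np.ones(len(p))]*dep.reshape(-1,1)
    return ((q-t)@R).reshape(420,560,3)
E
python3 - <<'E'
from h import *
np.set_printoptions(precision=4,suppress=True)
im={}
for c in('scene','top'):
    a,d=viewer.get_image(c);cv2.imwrite(f'pics/{c}0.png',a[:,:,::-1]);np.savez(f'{c}0.npz',a=a,d=d)
    print(c,-np.array(viewer.calibration(c)['R']).T@np.array(viewer.calibration(c)['t']).ravel())
for n in['spanner_short','spanner_middle','spanner_long','sanding_stick','seat_short','seat_middle','seat_long','tool_tray']:
    r={}
    for c in('top','scene'):
        L=pinpoint(c,n);r[c]=L
        print(n,c,[(np.round(x['pixel'],1).tolist(),round(x['conf'],2)) for x in L[:4]])
    if r['top'] and r['scene']: print('  tri',*tri(r['top'][0]['pixel'],r['scene'][0]['pixel']))
print(env.observe())
E
```

```text
scene [ 0.1261 -0.0597  0.6936]
top [0.5377 0.2164 0.8958]
spanner_short top [([325.7, 257.7], 0.66)]
spanner_short scene [([292.9, 306.9], 0.85)]
  tri [ 0.482   0.0963 -0.0039] 0.0038352230162518788
spanner_middle top [([348.5, 251.6], 0.76)]
spanner_middle scene [([209.1, 230.7], 0.74), ([321.7, 312.7], 0.62)]
  tri [0.4521 0.1453 0.2741] 0.15042045990846714
spanner_long top [([297.7, 257.9], 0.86)]
spanner_long scene [([265.9, 287.4], 0.71)]
  tri [0.4855 0.1607 0.0142] 0.0003397289811304518
sanding_stick top [([377.6, 254.0], 0.72)]
sanding_stick scene [([350.6, 328.7], 0.96)]
  tri [ 0.4875 -0.0223  0.0031] 0.004879828029859449
seat_short top [([218.1, 231.0], 0.94)]
seat_short scene [([210.6, 230.6], 0.91)]
  tri [0.5523 0.3391 0.0205] 0.00221191587319775
seat_middle top [([247.3, 232.6], 0.56)]
seat_middle scene [([233.5, 243.1], 0.95)]
  tri [0.5461 0.2738 0.0214] 0.00012251089216471587
seat_long top [([184.1, 229.8], 0.62), ([248.5, 232.4], 0.16)]
seat_long scene [([186.8, 219.3], 0.76), ([231.7, 242.1], 0.45)]
  tri [0.5591 0.4155 0.0116] 0.007971985197961965
tool_tray top []
tool_tray scene [([185.9, 217.9], 0.15)]
{'time_s': 0.9, 'q': array([ 57.1633,  21.8069,  74.333 ,   0.0008,  83.8567, -12.3383]), 'qvel': array([ 0.0545, -0.0259,  0.0271,  0.0669, -0.0197, -0.0569]), 'joint_efforts': array([ -0.0005, -44.8328, -23.1465,  -0.0002,   0.0006,   0.    ]), 'position': array([0.1926, 0.5152, 0.2313]), 'tool_rot': array([[-0.9367,  0.3502,  0.    ],
       [ 0.3502,  0.9367,  0.0001],
       [ 0.    ,  0.0001, -1.    ]]), 'ft_force': array([0.3114, 0.1618, 0.2792]), 'wrist_torque': array([-0.0239, -0.037 ,  0.0127]), 'gripper_force': 0.0, 'grip_width': 0.0857392246085659}
```

View pics/top0.png

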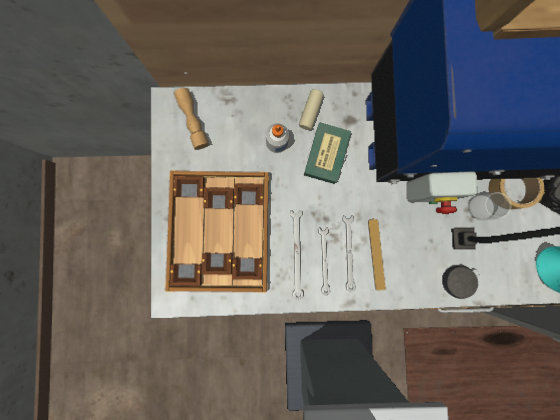

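View pics/scene0.png

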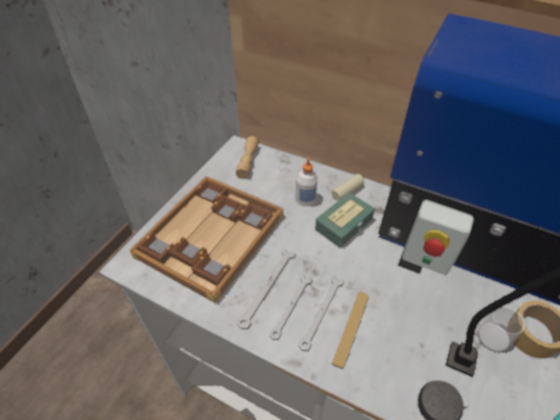

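The top view shows the tray at the left. Its long rest is at column 185, short at 218 and middle at 248. The row of flat things runs long (297), short (325), middle (349), stick (377). The scene view has the same order. Next I measure axes from crops and depth.

```bash
python3 - <<'E'
from h import *
np.set_printoptions(precision=4,suppress=True)
a=np.load('top0.npz');s=np.load('scene0.npz')
c=cv2.resize(a['a'][160:310,160:360],(800,600),interpolation=cv2.INTER_CUBIC);cv2.imwrite('pics/topc.png',c[:,:,::-1])
c=cv2.resize(s['a'][240:355,230:383],(798,600),interpolation=cv2.INTER_CUBIC);cv2.imwrite('pics/scc.png',c[:,:,::-1])
P=cloud('top',a['d']);S=cloud('scene',s['d'])
for nm,X in(('top',P),('scene',S)):
    b=X.reshape(-1,3);m=(b[:,0]>.37)&(b[:,0]<.6)&(b[:,1]>-.05)&(b[:,1]<.2)
    z=b[m,2];print(nm,np.percentile(z,[1,5,25,50,75,90,95,99]))
    # blobs above bench
    h=((X[:,:,2]>np.median(z)+.004)&(X[:,:,2]<np.median(z)+.014)&(X[:,:,0]>.36)&(X[:,:,0]<.62)&(X[:,:,1]>-.07)&(X[:,:,1]<.21)).astype(np.uint8)
    n,l,st,ce=cv2.connectedComponentsWithStats(h)
    for i in range(1,n):
        if st[i,4]>60:
            q=X[l==i];d=np.linalg.svd(q[:,:2]-q[:,:2].mean(0),full_matrices=False)[2][0];t=(q[:,:2]-q[:,:2].mean(0))@d
            mid=q[:,:2].mean(0)+d*(t.max()+t.min())/2
            print(st[i],'mid',mid,'dir',d,'len',np.ptp(t),'z',np.median(q[:,2]))
m=(P[:,:,0]>.38)&(P[:,:,0]<.72)&(P[:,:,1]>.2)&(P[:,:,1]<.48)
print('tray z hist',np.histogram(P[m][:,2],bins=np.arange(-.006,.05,.004)))
w=m&(P[:,:,2]>.026);q=P[w];r=cv2.minAreaRect(q[:,:2].astype(np.float32));print('tray rect',r)
E
```

```text
top [-0.0031 -0.002  -0.0004  0.0009  0.0026  0.0084  0.0096  0.0111]
[290 210  14  89 537] mid [0.4953 0.1623] dir [-1.    0.01] len 0.2004431320262681 z 0.008397896010795887
[343 215  12  76 419] mid [0.4946 0.0424] dir [-0.9999  0.0127] len 0.17119637417071765 z 0.008478024123196209
[368 218  17  73 708] mid [ 0.4895 -0.0198] dir [-0.9986 -0.0534] len 0.16423830527837724 z 0.008934126724784434
[318 227  12  68 334] mid [0.4779 0.0998] dir [-1.     -0.0015] len 0.15213609326196664 z 0.008349195176858726
scene [-0.7263 -0.4078 -0.002  -0.0004  0.001   0.0073  0.0083  0.0097]
[237 248  58  81 651] mid [0.4936 0.1627] dir [-1.     -0.0019] len 0.20212699804130807 z 0.007815126479268186
[270 274  42  66 440] mid [0.477  0.1007] dir [-1.     -0.0047] len 0.1515285673534596 z 0.00750374116799039
[298 275  46  76 562] mid [0.4937 0.0428] dir [-1.     0.008] len 0.1738651564472094 z 0.007565707419202099
[332 292  37  76 959] mid [ 0.4897 -0.0203] dir [-0.9983 -0.0585] len 0.1651833107063802 z 0.007982908717471156
tray z hist (array([ 542, 4570,  797,  263, 2835, 3005,  661, 1104, 1326, 1855,  788,
          5,    0]), array([-0.006, -0.002,  0.002,  0.006,  0.01 ,  0.014,  0.018,  0.022,
        0.026,  0.03 ,  0.034,  0.038,  0.042,  0.046]))
tray rect ((0.5526418089866638, 0.3341761827468872), (0.23664464056491852, 0.2714396119117737), 87.33473205566406)
```

View pics/topc.png

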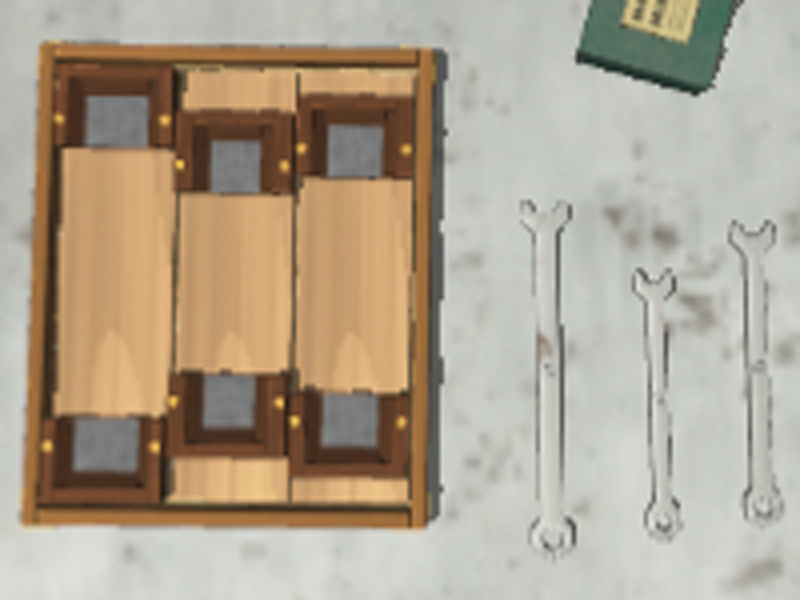

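View pics/scc.png

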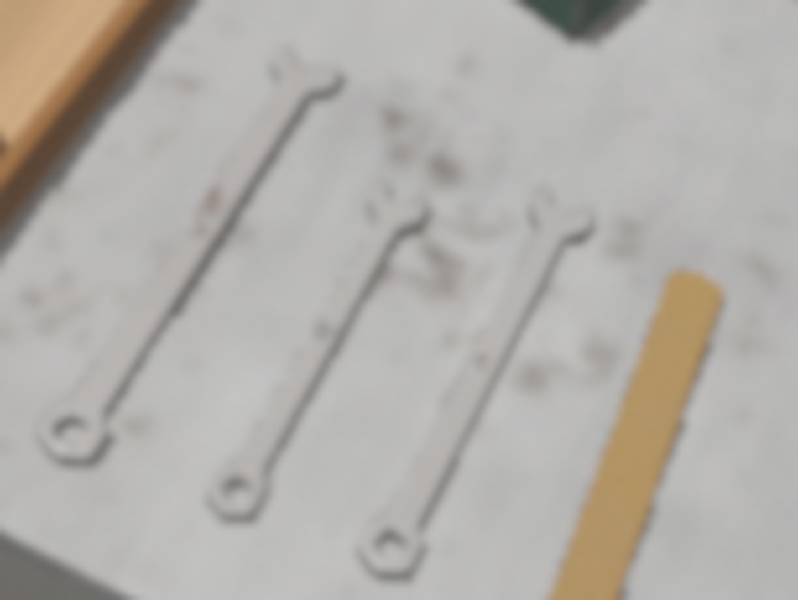

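The crops confirm it: three spanners nearly along world x, and bays from left to right long, short, middle. Grey saddle linings in the top crop: long (117,120)/(107,445), short (236,166)/(229,401), middle (356,150)/(349,420).

```bash
python3 - <<'E'
from h import *
np.set_printoptions(precision=4,suppress=True)
C={'long':[(117,120),(107,445)],'short':[(236,166),(229,401)],'middle':[(356,150),(349,420)]}
# refine: grey-lining masks in both views
G={}
for cam in('top','scene'):
    f=np.load(cam+'0.npz');P=cloud(cam,f['d']);hsv=cv2.cvtColor(f['a'],cv2.COLOR_RGB2HSV)
    m=((hsv[:,:,1]<60)&(P[:,:,0]>.39)&(P[:,:,0]<.71)&(P[:,:,1]>.225)&(P[:,:,1]<.46)&(P[:,:,2]>.012)&(P[:,:,2]<.035)).astype(np.uint8)
    n,l,st,ce=cv2.connectedComponentsWithStats(m)
    G[cam]=[]
    for i in range(1,n):
        if st[i,4]>40:
            r=cv2.minAreaRect(np.argwhere(l==i)[:,::-1].astype(np.float32))
            g=atz(cam,[r[0]],.022)[0]; G[cam].append(ce[i]);print(cam,st[i],'z',np.median(P[l==i][:,2]),'at.022',g, atz(cam,[ce[i]],.022)[0])
for k,v in C.items():
    p=[((x+.5)/4+160-.5,(y+.5)/4+160-.5) for x,y in v];w=atz('top',p,.022);d=w[0]-w[1]
    print(k,'mid',w.mean(0),'sep',np.linalg.norm(d),'yaw',np.degrees(np.arctan2(d[1],d[0])))
for p in G['top']:
    best=min(((tri(p,q)) for q in G['scene']),key=lambda t:t[1]+abs(t[0][2]-.02));print(best)
E
```

```text
top [181 184  16  13 205] z 0.022125897338972186 at.022 [0.6469 0.4058 0.022 ] [0.6469 0.4055 0.022 ]
top [242 191  14  14 176] z 0.02263186564371296 at.022 [0.626  0.2693 0.022 ] [0.6264 0.2695 0.022 ]
top [212 195  13  13 157] z 0.02224357657054983 at.022 [0.6199 0.339  0.022 ] [0.6198 0.338  0.022 ]
top [211 254  13  13 164] z 0.022331080864064237 at.022 [0.4866 0.3432 0.022 ] [0.4868 0.3435 0.022 ]
top [240 258  15  14 180] z 0.022359409610677394 at.022 [0.4745 0.276  0.022 ] [0.4737 0.2762 0.022 ]
top [178 264  17  14 219] z 0.0223128384557716 at.022 [0.4654 0.4128 0.022 ] [0.4648 0.413  0.022 ]
scene [201 188  17  13 147] z 0.021105966764107798 at.022 [0.6465 0.4071 0.022 ] [0.6462 0.4065 0.022 ]
scene [218 205  17  13 135] z 0.021969985599248978 at.022 [0.6186 0.3394 0.022 ] [0.6183 0.3392 0.022 ]
scene [245 212  18  15 162] z 0.022724657126647264 at.022 [0.6256 0.2706 0.022 ] [0.6256 0.2708 0.022 ]
scene [149 239  20  15 185] z 0.022079619305670956 at.022 [0.4647 0.4146 0.022 ] [0.4638 0.4143 0.022 ]
scene [182 244  18  14 153] z 0.022315187376622605 at.022 [0.4857 0.3448 0.022 ] [0.4859 0.3449 0.022 ]
scene [204 260  20  16 192] z 0.022374315171428225 at.022 [0.4732 0.2773 0.022 ] [0.473 0.277 0.022]
long mid [0.5562 0.4084 0.022 ] sep 0.1833218749752475 yaw -2.1999420295818464
short mid [0.5532 0.3406 0.022 ] sep 0.13279164669314442 yaw -2.5488389012834967
middle mid [0.5505 0.2727 0.022 ] sep 0.15274490682251582 yaw -2.7315022210116697
(array([0.6466, 0.406 , 0.0219]), np.float64(0.0012001218401397472))
(array([0.626 , 0.2702, 0.022 ]), np.float64(0.0014662988024048207))
(array([0.6194, 0.3389, 0.0212]), np.float64(0.0019196349741879915))
(array([0.4863, 0.3442, 0.022 ]), np.float64(0.0015678343422982025))
(array([0.4734, 0.2767, 0.0218]), np.float64(0.0010653861839464765))
(array([0.4643, 0.4137, 0.0219]), np.float64(0.001629944664137964))
```

{"fn": "move_arm", "kwargs": {"plan": "0 0 0 0 0 -0.179 0.04; 0 0 0 0 0 -0.179 0.04; -0.0285 -0.0415 0 0 0 0 0.04; -0.0285 -0.0415 0 0 0 0 0.04; -0.0285 -0.0415 0 0 0 0 0.04; -0.0285 -0.0415 0 0 0 0 0.04; -0.0285 -0.0415 0 0 0 0 0.04; -0.0285 -0.0415 0 0 0 0 0.04; -0.0285 -0.0415 0 0 0 0 0.04; -0.0285 -0.0415 0 0 0 0 0.04; -0.0285 -0.0415 0 0 0 0 0.04; -0.0285 -0.0415 0 0 0 0 0.04", "grip_force": 60}}

```text
time_s: 2.4
position: [0.4785, 0.0987, 0.2315]
tool_rot: [[-1.0, -0.0, 0.0], [-0.0, 1.0, 0.0], [-0.0, 0.0, -1.0]]
ft_force: [0.6, 0.4, 0.2]
grip_width: 0.0401
gripper_force: 0.0
```

{"fn": "move_arm", "kwargs": {"plan": "0.001 0.0015 0.05 0 0 0 0.04; 0 0 0.05 0 0 0 0.04; 0 0 0.05 0 0 0 0.04; 0 0 0.04 0 0 0 0.04; 0 0 0.025 0 0 0 0.04; 0 0 0.0145 0 0 0 0.04; 0 0 0 0 0 0 0.04"}}

```text
time_s: 3.28
position: [0.4764, 0.1017, 0.0012]
tool_rot: [[-1.0, -0.0, -0.002], [-0.0, 1.0, 0.0], [0.002, 0.0, -1.0]]
ft_force: [-0.3, 0.9, -0.5]
grip_width: 0.0402
gripper_force: 0.0
```

{"fn": "move_arm", "kwargs": {"plan": "0 0 0 0 0 0 0.0; 0 0 0 0 0 0 0.0; 0 0 0 0 0 0 0.0; 0 0 0 0 0 0 0.0; 0 0 0 0 0 0 0.0"}}

```text
time_s: 3.9
position: [0.4772, 0.1017, 0.0028]
tool_rot: [[-1.0, -0.0, 0.002], [-0.0, 1.0, -0.0], [-0.002, -0.0, -1.0]]
ft_force: [-0.1, -0.7, 7.9]
grip_width: 0.0186
gripper_force: 59.4
```

{"fn": "move_arm", "kwargs": {"plan": "0 0 -0.02 0 0 0 0.0; 0 0 -0.04 0 0 0 0.0; 0 0 -0.04 0 0 0 0.0; 0 0 0 0 0 0 0.0"}}

```text
time_s: 4.4
position: [0.478, 0.1017, 0.1045]
tool_rot: [[-1.0, -0.0, 0.006], [-0.0, 1.0, -0.0], [-0.006, -0.0, -1.0]]
ft_force: [-0.5, -0.3, -1.2]
grip_width: 0.0192
gripper_force: 58.9
```

```bash
cat > look.py <<'E'
import sys
from h import *
n,x0,x1,y0,y1=sys.argv[1],*map(int,sys.argv[2:6])
o=[]
for c in('scene','top'):
    a,d=viewer.get_image(c);np.savez(f'{c}_{n}.npz',a=a,d=d)
    b=a[y0:y1,x0:x1] ;o.append(cv2.resize(b,(400,int(400*(y1-y0)/(x1-x0))),interpolation=cv2.INTER_CUBIC))
cv2.imwrite(f'pics/{n}.png',np.hstack(o)[:,:,::-1])
s=env.observe();print(s['position'],s['grip_width'],s['gripper_force'],s['ft_force'])
E
python3 look.py lift1 170 400 160 340
```

```text
[0.47641394 0.10173833 0.10173763] 0.018919658977143452 58.93079526722431 [ 0.04233534 -0.48961077 -0.98112744]
```

View pics/lift1.png

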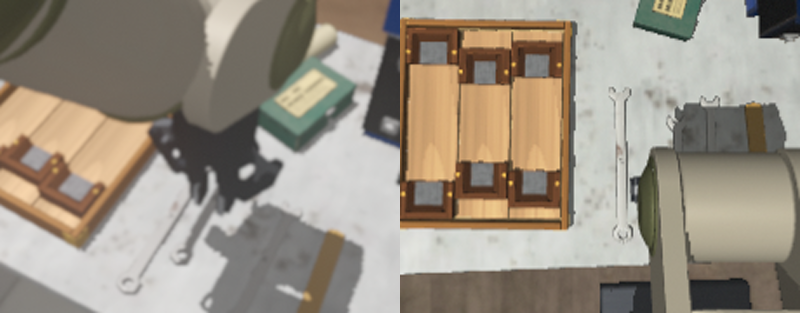

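Short spanner is off the bench and held level: its ring is at about (182,255) in the left crop, well above where it lay. I carry it to its seat.

{"fn": "move_arm", "kwargs": {"plan": "-0.0095 0.03 0 0 0 0 0; -0.0095 0.03 0 0 0 0 0; -0.0095 0.03 0 0 0 0 0; -0.0095 0.03 0 0 0 0 0; -0.0095 0.03 0 0 0 0 0; -0.0095 0.03 0 0 0 0 0; -0.0095 0.03 0 0 0 0 0; -0.0095 0.03 0 0 0 0.042 0; 0 0 0.03 0 0 0 0; 0 0 0.02 0 0 0 0; 0 0 0 0 0 0 0"}}

```text
time_s: 5.88
position: [0.5512, 0.3412, 0.0488]
tool_rot: [[-0.999, 0.042, -0.006], [0.042, 0.999, -0.002], [0.005, -0.002, -1.0]]
ft_force: [0.4, -0.2, -0.1]
grip_width: 0.0186
gripper_force: 59.0
```

```bash
python3 look.py pl1 170 310 160 310
```

```text
[0.55262327 0.3416508  0.05156663] 0.018729240983995095 58.9761283993721 [ 0.02717262 -0.80635917 -0.43866779]
```

View pics/pl1.png

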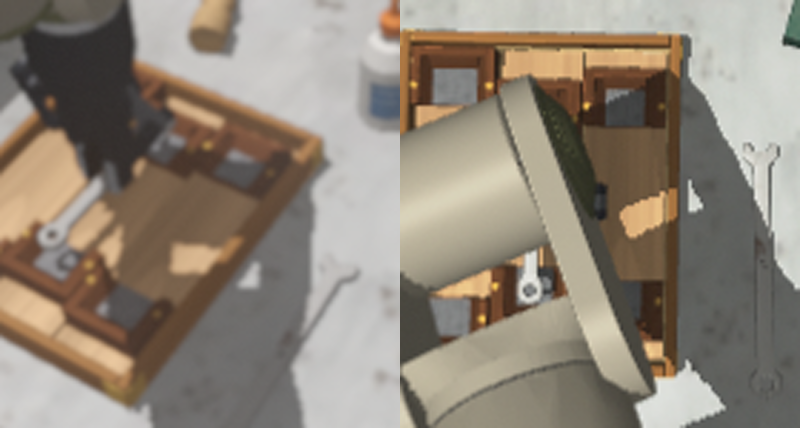

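```bash
python3 - <<'E'
from h import *
print(tri((215.6,261.3),(188.2,242.6)),atz('top',[(215.6,261.3)],.055),atz('scene',[(188.2,242.6)],.055))
E
```

```text
(array([0.48521841, 0.34256897, 0.05097809]), np.float64(0.0011557910704991243)) [[0.48582053 0.3415052  0.055     ]] [[0.48267344 0.34055567 0.055     ]]
```

{"fn": "move_arm", "kwargs": {"plan": "0 0 0.01 0 0 0 0; 0 0 0.008 0 0 0 0; 0 0 0.005 0 0 0 0; 0 0 0.003 0 0 0 0; 0 0 0 0 0 0 0"}}

```text
time_s: 6.6
position: [0.5526, 0.3417, 0.0257]
tool_rot: [[-0.999, 0.042, -0.0], [0.042, 0.999, -0.0], [0.0, -0.0, -1.0]]
ft_force: [-0.6, 0.9, 0.3]
grip_width: 0.0189
gripper_force: 59.0
```

{"fn": "move_arm", "kwargs": {"plan": "0 0 0 0 0 0 0.03; 0 0 0 0 0 0 0.04; 0 0 0 0 0 0 0.04; 0 0 -0.02 0 0 0 0.04; 0 0 -0.04 0 0 0 0.04; 0 0 -0.05 0 0 0 0.04; 0.01 -0.05 0 0 0 0 0.04; 0.01 -0.05 0 0 0 0 0.04; 0.01 -0.05 0 0 0 -0.042 0.04"}}

```text
time_s: 7.72
position: [0.5158, 0.1918, 0.1361]
tool_rot: [[-1.0, -0.002, 0.001], [-0.002, 1.0, 0.0], [-0.001, 0.0, -1.0]]
ft_force: [0.6, 0.2, -0.3]
grip_width: 0.0399
gripper_force: 0.0
```

```bash
python3 look.py s1 170 310 160 310
```

```text
[0.51554812 0.18969267 0.13619242] 0.04004893376539759 0.0 [0.00985723 0.24203242 0.92761732]
```

View pics/s1.png

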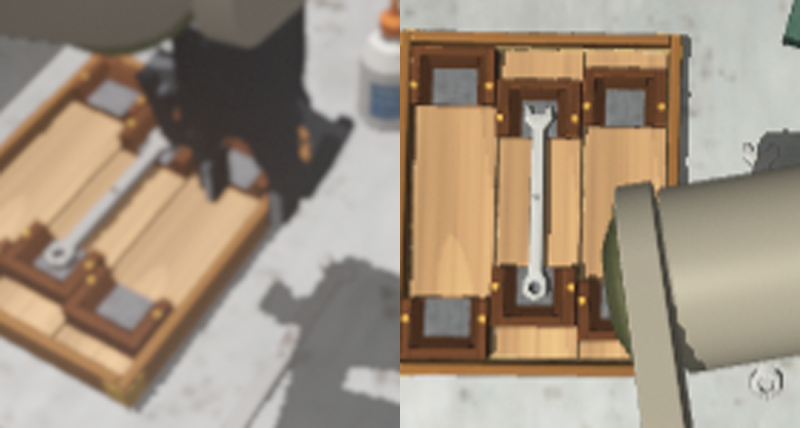

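The short spanner lies centred on both saddles of the middle rest. Next is the middle spanner.

{"fn": "move_arm", "kwargs": {"plan": "0.0055 -0.037 0 0 0 0 0.04; 0.0055 -0.037 0 0 0 0 0.04; 0.0055 -0.037 0 0 0 0 0.04; 0.005 -0.0365 0 0 0 0 0.04; 0 0 0.05 0 0 0 0.04; 0 0 0.045 0 0 0 0.04; 0 0 0.025 0 0 0 0.04; 0 0 0.0145 0 0 0 0.04; 0 0 0 0 0 0 0.04"}}

```text
time_s: 8.95
position: [0.495, 0.0458, 0.001]
tool_rot: [[-1.0, -0.0, -0.001], [-0.0, 1.0, 0.0], [0.001, 0.0, -1.0]]
ft_force: [0.6, -0.2, -0.8]
grip_width: 0.0399
gripper_force: 0.0
```

{"fn": "move_arm", "kwargs": {"plan": "0 -0.002 0 0 0 0 0.04; 0 0 0 0 0 0 0; 0 0 0 0 0 0 0; 0 0 0 0 0 0 0; 0 0 0 0 0 0 0; 0 0 0 0 0 0 0"}}

```text
time_s: 9.7
position: [0.4955, 0.0435, 0.0025]
tool_rot: [[-1.0, -0.0, 0.002], [-0.0, 1.0, -0.0], [-0.002, -0.0, -1.0]]
ft_force: [-0.9, 0.2, 8.2]
grip_width: 0.0211
gripper_force: 58.9
```

{"fn": "move_arm", "kwargs": {"plan": "0 0 -0.02 0 0 0 0; 0 0 -0.04 0 0 0 0; 0 0 -0.04 0 0 0 0; -0.008 0.033 0 0 0 0 0; -0.008 0.033 0 0 0 0 0; -0.008 0.033 0 0 0 0 0; -0.008 0.033 0 0 0 0 0; -0.008 0.033 0 0 0 0 0; -0.008 0.033 0 0 0 0 0; -0.008 0.032 0 0 0 0.042 0; 0 0 0.045 0 0 0 0; 0 0 0 0 0 0 0"}}

```text
time_s: 11.2
position: [0.549, 0.2733, 0.054]
tool_rot: [[-0.999, 0.041, -0.006], [0.041, 0.999, -0.002], [0.006, -0.002, -1.0]]
ft_force: [0.0, -0.4, -2.0]
grip_width: 0.0212
gripper_force: 59.4
```

```bash
python3 look.py pl2 170 310 160 310; sleep 0; python3 -c "
from h import *
print(env.observe()['position'])"
```

```text
[0.55121015 0.27345421 0.05745534] 0.021191199462556275 59.36667364492678 [ 0.20977516  0.29708194 -0.71602594]
[0.55121015 0.27345421 0.05745534]
```

View pics/pl2.png

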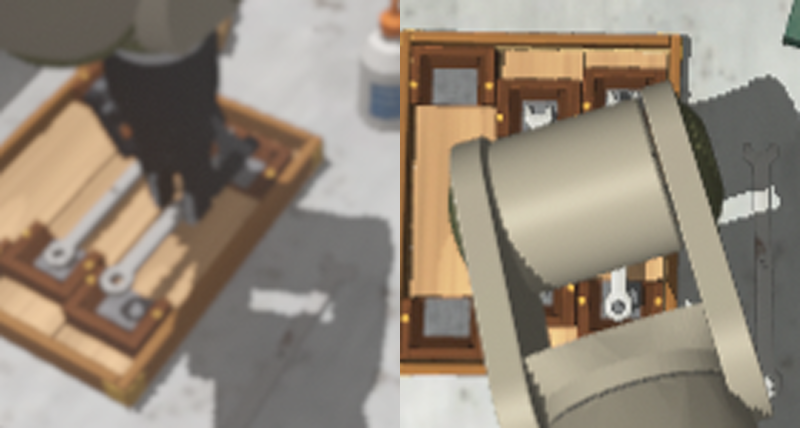

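The middle spanner hangs level over the right-hand bay, in line with both saddles. I lower it and release.

{"fn": "move_arm", "kwargs": {"plan": "0 0 0.015 0 0 0 0; 0 0 0.008 0 0 0 0; 0 0 0.005 0 0 0 0; 0 0 0.003 0 0 0 0; 0 0 0 0 0 0 0"}}

```text
time_s: 11.92
position: [0.5509, 0.2736, 0.0253]
tool_rot: [[-0.999, 0.042, -0.0], [0.042, 0.999, -0.0], [0.0, -0.0, -1.0]]
ft_force: [0.7, 0.7, -0.6]
grip_width: 0.0209
gripper_force: 59.4
```

{"fn": "move_arm", "kwargs": {"plan": "0 0 0 0 0 0 0.03; 0 0 0 0 0 0 0.03; 0 0 0 0 0 0 0.03; 0 0 -0.02 0 0 0 0.03; 0 0 -0.04 0 0 0 0.03; 0 0 -0.05 0 0 0 0.045; 0 0 0 0 0 -0.042 0.045; 0.014 -0.028 0 0 0 0 0.045; 0.014 -0.028 0 0 0 0 0.045; 0.014 -0.028 0 0 0 0 0.045; 0.0145 -0.027 0 0 0 0 0.045; 0 0 0 0 0 0 0.045"}}

```text
time_s: 13.42
position: [0.4939, 0.1615, 0.1357]
tool_rot: [[-1.0, 0.002, -0.0], [0.002, 1.0, -0.0], [0.0, -0.0, -1.0]]
ft_force: [0.7, -0.3, 0.6]
grip_width: 0.0448
gripper_force: 0.0
```

```bash
python3 look.py s2 170 310 160 310
```

```text
[0.49481956 0.16280727 0.13561781] 0.04491680718245895 0.0 [0.31322965 0.15567755 0.25814792]
```

View pics/s2.png

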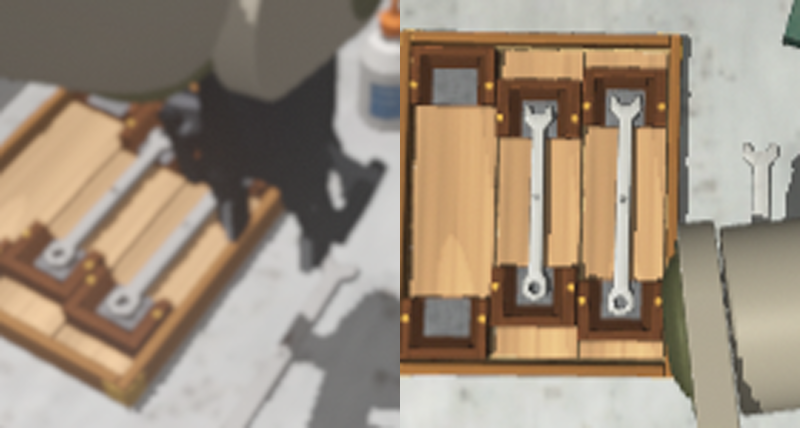

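Short and middle both lie home on their saddles. Next is the long one.

{"fn": "move_arm", "kwargs": {"plan": "0 0 0.05 0 0 0 0.045; 0 0 0.045 0 0 0 0.045; 0 0 0.025 0 0 0 0.045; 0 0 0.014 0 0 0 0.045; 0 0 0 0 0 0 0.045; 0 0 0 0 0 0 0; 0 0 0 0 0 0 0; 0 0 0 0 0 0 0; 0 0 0 0 0 0 0; 0 0 0 0 0 0 0"}}

```text
time_s: 14.78
position: [0.4952, 0.1628, 0.0026]
tool_rot: [[-1.0, -0.0, 0.003], [-0.0, 1.0, 0.0], [-0.003, 0.0, -1.0]]
ft_force: [-0.6, 0.6, 7.4]
grip_width: 0.0244
gripper_force: 59.7
```

{"fn": "move_arm", "kwargs": {"plan": "0 0 -0.02 0 0 0 0; 0 0 -0.04 0 0 0 0; 0 0 -0.04 0 0 0 0; -0.0087 0.0353 0 0 0 0 0; -0.0087 0.0353 0 0 0 0 0; -0.0087 0.0353 0 0 0 0 0; -0.0087 0.0353 0 0 0 0 0; -0.0087 0.0353 0 0 0 0 0; -0.0087 0.0353 0 0 0 0 0; -0.0088 0.0352 0 0 0 0.042 0; 0 0 0.045 0 0 0 0; 0 0 0 0 0 0 0"}}

```text
time_s: 16.27
position: [0.5534, 0.4089, 0.0532]
tool_rot: [[-0.999, 0.041, -0.007], [0.041, 0.999, -0.003], [0.007, -0.004, -1.0]]
ft_force: [-0.4, -0.6, -1.7]
grip_width: 0.0247
gripper_force: 59.5
```

```bash
python3 look.py pl3 170 310 160 310
```

```text
[0.5556705  0.40942359 0.0574286 ] 0.02428109309286884 59.46881578769535 [ 0.33144906  0.53530366 -0.19881445]
```

View pics/pl3.png

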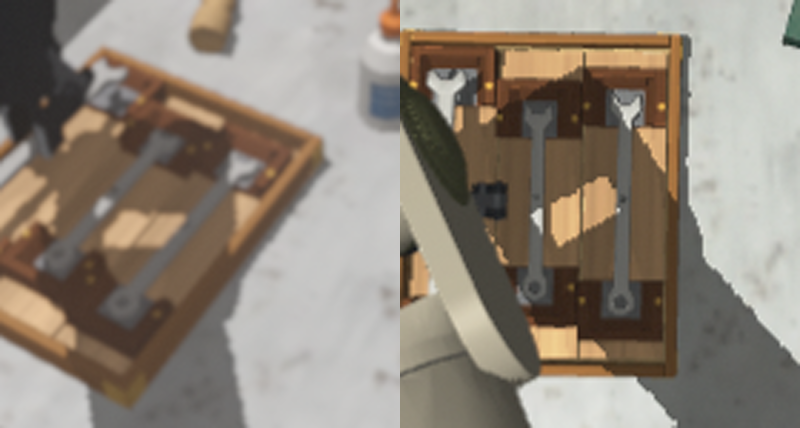

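The long spanner's open end is over the far saddle of the left bay. I lower it.

{"fn": "move_arm", "kwargs": {"plan": "0 0 0.015 0 0 0 0; 0 0 0.008 0 0 0 0; 0 0 0.005 0 0 0 0; 0 0 0.003 0 0 0 0; 0 0 0 0 0 0 0"}}

```text
time_s: 17.0
position: [0.5554, 0.4096, 0.0253]
tool_rot: [[-0.999, 0.042, -0.0], [0.042, 0.999, 0.0], [0.0, 0.0, -1.0]]
ft_force: [0.3, 0.7, -0.3]
grip_width: 0.0246
gripper_force: 59.4
```

Then release, rise, and pull back towards the robot, clear of the top view.

{"fn": "move_arm", "kwargs": {"plan": "0 0 0 0 0 0 0.033; 0 0 0 0 0 0 0.033; 0 0 0 0 0 0 0.033; 0 0 -0.02 0 0 0 0.033; 0 0 -0.04 0 0 0 0.033; 0 0 -0.05 0 0 0 0.033; 0 0 -0.05 0 0 0 0.033; 0.04 -0.04 0 0 0 0 0.033; 0.04 -0.05 0 0 0 0 0.033; 0.03 -0.05 0 0 0 0 0.033; 0.03 -0.05 0 0 0 0 0.033; 0 0 0 0 0 0 0.033"}}

```text
time_s: 18.5
position: [0.4064, 0.2248, 0.1858]
tool_rot: [[-0.999, 0.044, -0.001], [0.044, 0.999, -0.0], [0.001, -0.001, -1.0]]
ft_force: [-0.1, -0.2, -0.2]
grip_width: 0.033
gripper_force: 0.0
```

```bash
python3 look.py end 160 400 120 310; python3 - <<'E'
from h import *
f=np.load('top_end.npz');P=cloud('top',f['d']);hsv=cv2.cvtColor(f['a'],cv2.COLOR_RGB2HSV)
for n,(x,y) in {'long':(.5555,.4098),'short':(.5528,.3415),'middle':(.5498,.2733)}.items():
    u=np.array([np.cos(-.042),np.sin(-.042)]);q=P.reshape(-1,3);r=q[:,:2]-[x,y];a=r@u;b=r@[-u[1],u[0]]
    m=(abs(b)<.004)&(abs(a)<.06);print(n,'z handle ends',[round(float(np.median(q[m&k,2])),4) for k in(a<-.02,a>.02)],m.sum())
E
```

```text
[0.40904717 0.22680599 0.18597434] 0.032671122548741036 0.0 [0.11216171 0.57436276 0.93296055]
long z handle ends [0.0304, 0.0301] 190
short z handle ends [0.0302, 0.0303] 191
middle z handle ends [0.0307, 0.0301] 187
```

View pics/end.png

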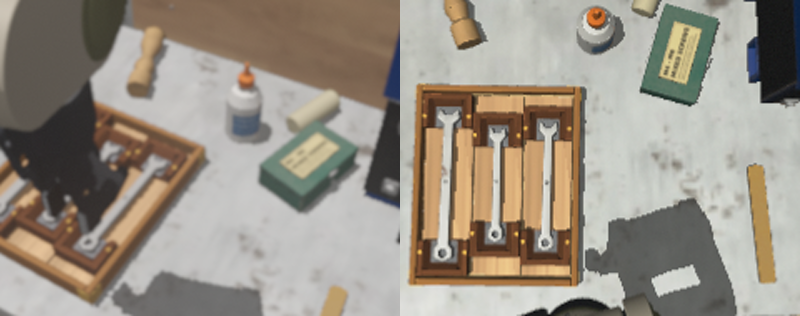

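All three spanners lie flat, with tops at 30 mm, which is the 22 mm saddle height plus 8 mm thickness. The stick, bottle and tin have not moved.

```bash
python3 -c "
from rig import env
print(env.close_job())"
```

```text
the job is handed in; nothing more can be done
None
```

The three spanners are in the tray, each flat on both saddles of the rest for its length and released; the sanding stick, glue bottle and tin were left where they were, and the job is handed in.

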